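# Pack a glass tile and snap its case shut

## Task

Lay the square glass tile flat in the square cork well of the case and let go of it, then set the lid on and press it straight down until both spring clips snap over its edge and it sits fully home on the rim. Do not let go after the snap: finish while still pressing the lid down with a firm steady push of about 10 N. Leave the round glass disc, the jar and the brush where they are.

Things in the scene. Friction and masses are not known exactly. Their poses are not given: they have to be found in the camera images.
- case: Open square white plastic case fixed on a plywood board (150 x 130 x 12 mm), fastened to the table. Origin: centre of the board's underside, on the table; z up. Case outside 104 x 104 mm, inside 96 x 96 mm; inner floor 16 mm and rim 46 mm above the origin. A steel spring clip 30 mm wide stands outside the middle of the walls at +x and -x; none at +y and -y.
- well (a point): Centre of the floor of the tile's well, on the case's inner floor, 16 mm above the case's origin; axes as the case. A cork frame (outside 56 mm, 5 mm high) bounds it, 42 x 42 mm inside, sides along x and y; the tile goes in by any quarter turn. Seated, the tile's underside is here. 20 mm are free between cork frame and case walls.
- rim (a point): Centre of the case's opening at rim height, 46 mm above the case's origin. Seated, the lid plate's underside is here.
- tip_a (a point): Inner tip of the nose of the spring clip at the case's +x side: 49 mm from the case's middle, 54 mm above its origin. Above it a ramp leans outwards, 30 degrees from upright, to its top 65 mm above the origin and 55 mm from the middle. The tip overhangs the seated lid's edge by 3 mm. The clip at -x mirrors it.
- clip_a (a joint): Outward deflection of the clip at the case's +x side, m: 0 at rest and when snapped over the lid, about 0.003 while the lid's edge passes its tip, at most 0.006. Spring 1.2 N/mm with about 2.4 N of preload.
- clip_b (a joint): The same for the clip at the case's -x side.
- lid: White plastic lid, about 80 g, lying right way up on its four pegs. Origin: middle of the pegs' feet; z up. Plate 104 x 104 x 4 mm, at z 16 to 20 mm. Under it four round pegs 12 mm in diameter, 16 mm long, feet tapered to 5 mm, at 40.5 mm from the middle in x and y: they enter the case's inside corners with 1.5 mm to spare. It fits in any quarter turn.
- lid_rib (a point): Centre of the top face of the lid's upright grip rib, 46 mm above the lid's origin, 26 mm above the plate; the rib is 50 mm long (x), 14 mm wide (y).
- lid_foot (a point): Same point as the lid's origin. Heights above the case's origin as the lid goes on: about 43 mm, its edges meet the clips' ramps; the resistance rises to roughly 8 to 10 N; at about 38 mm the edges pass the tips and it suddenly drops to 1 to 3 N; from 34 mm the clips snap shut and push the plate down to about 32 mm; at 30 mm the plate is hard on the rim, fully home.
- tile: Square green glass tile 36 x 36 x 14 mm, lying flat. Origin: centre of its underside; z up, x and y along its sides.
- disc: Round glass disc 48 mm across and 14 mm high, of the same glass: does not belong in this case, leave alone. Origin: centre of its underside.
- jar: Closed glass jar 60 mm across and 75 mm high, leave alone. Origin: centre of its underside.
- brush: Bench brush 150 mm long lying on the table, handle to its -x, leave alone. Origin under its middle.

How it is judged:
By the outcome, as a careful person would: the job done as asked, in the order asked, and still so for the second after the job is handed in, while the arm keeps its last pose, push and grip.
It also fails if it takes over 53 s, if anything falls off the work surface, if the arm or the gripper's body presses on something with over 40 N, if the wrist force passes 120 N, or if a joint passes its speed limit or range.

## Robot

A 6-joint arm with a two-finger parallel gripper is mounted at the origin on the work surface. World frame = base frame: x ahead of the robot, y to its left, z up, the work surface at z = 0. Lengths are in m, angles in rad, forces in N, time in s.
With the tool pointing down it reaches from about 0.275 to 0.75 m from the base axis. Payload 10.2 kg.
Tool frame: the origin (TCP) lies midway between the tips of the shut fingers; the grasp point (between the pads) lies 19 mm behind it (env.hold_point_z is the distance from the TCP to the grasp point, in m); z points along the fingers, y is the line along which they close (so a half turn about z gives the same grasp; the last joint's range is limited). The gripper opens to 85 mm and grips with 20 to 120 N. Pads are 22 mm wide; open, the fingers measure 114 mm over their backs; the gripper's body (76 mm by 85 mm) begins 54 mm behind the grasp point. The pads swing forward as they close: fully open they stand 13 mm farther back than shut.
Start: joints at [-1.553, 0.313, 1.498, -0, 1.331, -0.223], TCP at [0.125, -0.51, 0.231] pointing down, gripper open.
Joint ranges: [-2.94, 2.94], [-0.97, 2.17], [0.19, 2.56], [-1.23, 4.37], [0.02, 3.11], [-2.88, 2.88]. Speed limits (rad/s): [2.39, 2.39, 3.01, 3.14, 3.14, 3.14].

## Interface

Orientations are given as a unit quaternion [x, y, z, w].
In Python, from bench import env, kinematics, monitor, eyes, job gives the robot as it stands. The module is installed in compiled form; this text tells all that it offers. Calls block until the motion is done:
- env.reach(position, orientation): joint-space move of the TCP to a pose.
- env.movel(position, velocity=0.15, frame=None, guard=None): straight line of the TCP; frame=None keeps the orientation; velocity is the mean speed in m/s. With guard (N) it stops when the force on the tool has changed by that much, and returns True; else False.
- env.set_joints(angles): joint-space move.
- env.release() and env.close_gripper(effort=None): open the fingers fully, or close them until they stop; effort is the grip in N (None keeps the last).
- env.hold(seconds).
- kinematics.ik(position, orientation): joint angles nearest the present ones, or None.
- monitor.sense(): the state.
- eyes.grab_frame(name): name is "scene" or "top" or "wrist"; returns a dict with "frame" (480x640x3 uint8, red, green, blue), "mtx" (3x3 intrinsics, pixels), "view" (4x4, takes a point from world to camera coordinates). Camera axes: x right, y down, z forward; pixel columns grow to the right and rows downward; lengths in m; the calibration is good to about 2 mm. A picture is of the moment at which its call begins. There is no depth.
A pose or a line that the arm cannot do raises env.MotionError and nothing moves.
- job.hand_in(): hands the job in; it is judged then, once.
The state is a dict: "clock": time; "joints": joint angles; "qvel": joint speeds; "joint_efforts": joint torques, N m; "position": TCP position; "ee_rot": TCP orientation; "contact_force": force on the tool from outside, world axes, zero at the start; "ft_torque": the same for the moment, N m; "finger_gap": opening from 0.0 (shut) to 1.0 (fully open); "gripper_force": force on a finger pad.
Only numpy, scipy, OpenCV 4.12 (cv2) and the standard library are available. Lean on these libraries where they do the work, as an engineer would, in place of code of your own. Each camera call takes 0.05 s, during which the arm holds its last target. There are 200 camera calls.

## Working session

There is one attempt and no reset: what is moved stays moved. The work goes in short steps, each a Python script; the robot and the scene stay as the last script left them, time stands still between calls to the robot, and variables do not carry over. Pictures are saved under pics/ and viewed, at most 10 in all, crops included, and the job is handed in when it is done.

```bash
mkdir -p pics; python3 - <<'E'
from bench import env,monitor,eyes
import cv2,numpy as np
for n in("scene","top"):
    d=eyes.grab_frame(n); cv2.imwrite(f"pics/{n}0.png",d["frame"][:,:,::-1]); np.savez(f"{n}0.npz",**d); print(n,d["mtx"].tolist(),np.round(d["view"],4).tolist())
s=monitor.sense();print(s["clock"],s["ee_rot"],s["finger_gap"],env.hold_point_z,s["contact_force"])
E
```

```text
scene [[552.0503822756151, 0.0, 323.48410844477706], [0.0, 552.0503822756151, 243.29209860928415], [0.0, 0.0, 1.0]] [[0.8411, 0.5406, -0.0161, -0.4925], [0.3009, -0.4926, -0.8166, -0.1087], [-0.4494, 0.682, -0.577, 1.3883], [0.0, 0.0, 0.0, 1.0]]
top [[534.037919174651, 0.0, 322.78070863496055], [0.0, 534.037919174651, 236.70848004934632], [0.0, 0.0, 1.0]] [[0.0064, -0.9998, 0.0211, -0.0141], [-0.9885, -0.0095, -0.1508, 0.6169], [0.1509, -0.0199, -0.9883, 0.8748], [0.0, 0.0, 0.0, 1.0]]
0.1 [ 9.92762522e-01  1.20092674e-01  5.77530869e-05 -5.66102894e-04] 1.0008098294363295 0.0187 [-0.04416107 -0.25706914  0.77676562]
```

View pics/top0.png

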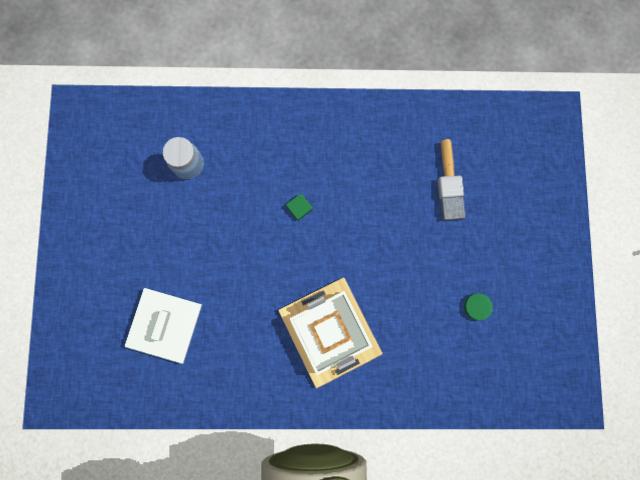

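View pics/scene0.png

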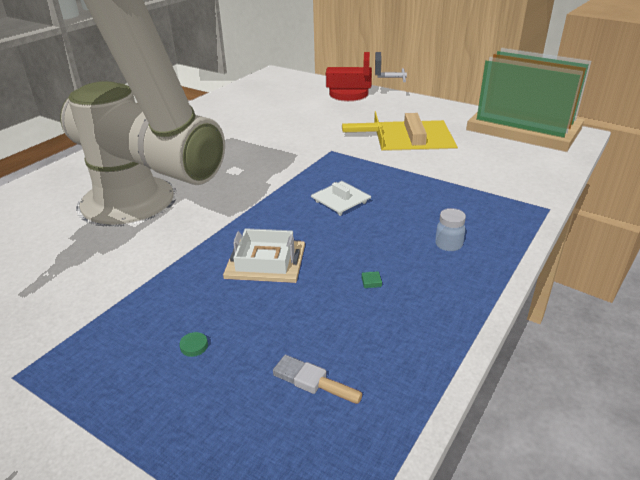

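The top view shows the tile at (299,207), the case at (331,332) with its cork frame and clips up and down-right at (313,299) and (345,365), the lid at (164,326), and the disc at (479,307). The scene view agrees.

```bash
cat > h.py <<'E'
import numpy as np,cv2
from scipy.spatial.transform import Rotation as R
from bench import env,kinematics,monitor,eyes
def plane(d,px,z):
    px=np.atleast_2d(np.asarray(px,float)); V=d["view"]; Rt=V[:3,:3].T; c=-Rt@V[:3,3]
    r=np.c_[px,np.ones(len(px))]@np.linalg.inv(d["mtx"]).T@Rt.T
    return (c+r*((z-c[2])/r[:,2])[:,None])[:,:2]
def proj(d,P):
    P=np.atleast_2d(P); q=(P@d["view"][:3,:3].T+d["view"][:3,3])@d["mtx"].T; return q[:,:2]/q[:,2:]
def rect(pts): # metric min-area rectangle: centre, sizes mm, angle deg mod 90
    (c,s,a)=cv2.minAreaRect((np.asarray(pts)*1000).astype(np.float32)); return np.array(c)/1000,np.round(s,1),a
def masks(f):
    h=cv2.cvtColor(f,cv2.COLOR_RGB2HSV); H,S,V=cv2.split(h)
    m=dict(green=(H>45)&(H<92)&(S>90),white=(S<60)&(V>140),cork=(H<22)&(S>70)&(V>60))
    return {k:v.astype(np.uint8)*255 for k,v in m.items()}
def blobs(m,amin=100):
    c,_=cv2.findContours(m,cv2.RETR_EXTERNAL,cv2.CHAIN_APPROX_NONE)
    return [k[:,0,:] for k in c if cv2.contourArea(k)>amin]
def down(yaw): # tool down, tool y axis (closing line) at angle yaw from world x
    y=np.array([np.cos(yaw),np.sin(yaw),0]); z=np.array([0,0,-1.]); return R.from_matrix(np.c_[np.cross(y,z),y,z]).as_quat()
def save(n,name):
    d=eyes.grab_frame(n); cv2.imwrite(f"pics/{name}.png",d["frame"][:,:,::-1]); np.savez(name+".npz",**d); return d
def load(name): return dict(np.load(name+".npz"))
E
python3 - <<'E'
from h import *
d=load("top0"); m=masks(d["frame"]); mat=np.zeros((480,640),np.uint8); mat[95:425,60:570]=255
for k,z in(("green",.014),("white",.02),("cork",.012)):
    for b in blobs(m[k]&mat,60):
        print(k,b.mean(0).round(),*rect(plane(d,b,z)))
r=kinematics.ik([.4,0,.3],down(0)); print(r)
w=eyes.grab_frame("wrist");T=np.eye(4);s=monitor.sense();T[:3,:3]=R.from_quat(s["ee_rot"]).as_matrix();T[:3,3]=s["position"]
print((w["view"]@T).round(4),w["mtx"][0])
E
```

```text
green [478. 306.] [ 0.50104883 -0.28381497] [45.5 48.3] 0.36523696780204773
green [299. 207.] [0.67681049 0.03356648] [36.9 36.3] 37.9975471496582
white [330. 333.] [ 0.45394272 -0.02388198] [124.7 108. ] 26.776525497436523
white [163. 325.] [0.46438559 0.26474048] [105.4 105.1] 74.47714233398438
white [452. 196.] [ 0.69669244 -0.24382629] [78.3 40. ] 4.059314250946045
white [179. 152.] [0.77469037 0.25386758] [55.3 55.7] 37.95845031738281
cork [338. 372.] [ 0.38920779 -0.03844159] [18.1 34.7] 26.136085510253906
cork [330. 332.] [ 0.4547399  -0.02336484] [56.3 56.1] 26.981826782226562
cork [310. 318.] [ 0.4552027  -0.02205423] [147.9 127.6] 26.918466567993164
cork [447. 158.] [ 0.77305627 -0.23766794] [69.1 19. ] 3.4886813163757324
[-2.95010608e-01 -1.72612125e-02  1.70428827e+00 -4.44089210e-16
  1.45456560e+00 -2.95010608e-01]
[[-7.000e-04  1.000e+00  1.600e-03  5.000e-04]
 [-9.579e-01 -2.000e-04 -2.872e-01  2.880e-02]
 [-2.872e-01 -1.800e-03  9.579e-01  1.578e-01]
 [ 0.000e+00  0.000e+00  0.000e+00  1.000e+00]] [396.76633624   0.         315.21939182]
```

```bash
python3 - <<'E'
from h import *
# refine case from top view: cork frame at z=.021, board at .012
d=load("top0"); m=masks(d["frame"])
for b in blobs(m["cork"],60):
    for z in(.012,.021): print(b.mean(0).round(),z,*rect(plane(d,b,z)))
case=np.array([.455,-.022])
for n,p,a in(("tile",[.6768,.0336],38),("case",case,27),("lid",[.4644,.2647],74.5)):
    for k in range(-2,2):
        q=kinematics.ik([*p,.15],down(np.radians(a+90*k))); print(n,a+90*k,None if q is None else q.round(2))
yaw=np.radians(27)
c=[]
env.reach([.455+.0,-.022,.26],down(np.radians(27-90))); save("wrist","wcase")
env.reach([.6768,.0336,.13],down(np.radians(38-90))); save("wrist","wtile")
print(monitor.sense()["clock"],monitor.sense()["position"])
a=cv2.imread("pics/wcase.png");b=cv2.imread("pics/wtile.png")
cv2.imwrite("pics/both.png",cv2.resize(np.vstack([a,b]),(448,600)))
E
```

```text
[338. 372.] 0.012 [ 0.38920779 -0.03844159] [18.1 34.7] 26.136085510253906
[338. 372.] 0.021 [ 0.39005142 -0.03798896] [18.  34.4] 26.13597869873047
[330. 332.] 0.012 [ 0.4547399  -0.02336484] [56.3 56.1] 26.981826782226562
[330. 332.] 0.021 [ 0.45495999 -0.02305567] [55.8 55.5] 26.981792449951172
[310. 318.] 0.012 [ 0.4552027  -0.02205423] [147.9 127.6] 26.918466567993164
[310. 318.] 0.021 [ 0.45541846 -0.02175758] [146.5 126.4] 26.91840171813965
[447. 158.] 0.012 [ 0.77305627 -0.23766794] [69.1 19. ] 3.4886813163757324
[447. 158.] 0.021 [ 0.77024756 -0.23531972] [68.4 18.8] 3.488687515258789
tile -142 [-0.12  0.72  1.08 -0.    1.35  2.36]
tile -52 [-0.12  0.72  1.08 -0.    1.35  0.78]
tile 38 [-0.12  0.72  1.08 -0.    1.35 -0.79]
tile 128 [-0.12  0.72  1.08 -0.    1.35 -2.36]
case -153 [-0.31  0.25  1.81 -0.    1.08  2.36]
case -63 [-0.31  0.25  1.81 -0.    1.08  0.79]
case 27 [-0.31  0.25  1.81 -0.    1.08 -0.78]
case 117 [-0.31  0.25  1.81 -0.    1.08 -2.35]
lid -105.5 [ 0.3   0.41  1.58 -0.    1.15  2.14]
lid -15.5 [ 0.3   0.41  1.58 -0.    1.15  0.57]
lid 74.5 [ 0.3   0.41  1.58 -0.    1.15 -1.  ]
lid 164.5 [ 0.3   0.41  1.58 -0.    1.15 -2.57]
3.3917 [0.67679604 0.03291875 0.13168749]
```

View pics/both.png

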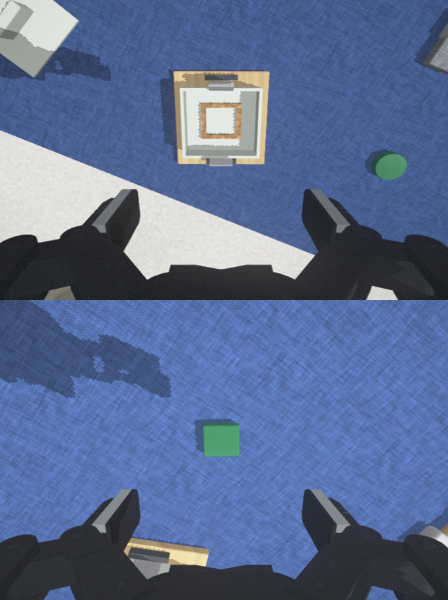

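Both wrist views are clear. In the combined picture the case's cork frame is centred at about (220,121), the tile at (221,440), and the fingertips at (130,190) and (315,190). Next I measure from these views and check the fingertip shape.

```bash
python3 - <<'E'
from h import *
s=monitor.sense();print(s["clock"],s["position"])
d=load("wcase"); m=masks(d["frame"])
for b in blobs(m["cork"],200):
    if b[:,1].max()<250: print("case",b.mean(0).round(),*[rect(plane(d,b,z)) for z in(.012,.021)])
d=load("wtile"); m=masks(d["frame"])
for b in blobs(m["green"],200): print("tile",b.mean(0).round(),*rect(plane(d,b,.014)))
# tool-frame overlay
T=np.eye(4);T[:3,:3]=R.from_quat(s["ee_rot"]).as_matrix();T[:3,3]=s["position"]
f=d["frame"][:,:,::-1].copy()
for y,c in((-.0425,(0,0,255)),(-.050,(0,255,255)),(-.057,(0,255,0))):
    for z in(-.013,-.032):
        P=[(T@[x,y,z,1])[:3] for x in(-.011,.011)]
        q=proj(d,np.array(P)).round().astype(int); cv2.line(f,tuple(q[0].tolist()),tuple(q[1].tolist()),c,1)
cv2.imwrite("pics/fing.png",cv2.resize(f[230:480,0:320],(768,600)))
E
```

```text
3.3917 [0.67679604 0.03291875 0.13168749]
case [315. 193.] (array([ 0.45345435, -0.02270108]), array([56.5, 57. ]), 26.910459518432617) (array([ 0.45498633, -0.02193124]), array([55.2, 55.7]), 26.910341262817383)
tile [316. 223.] [0.67871423 0.03502992] [37.2 35.5] 37.916622161865234
```

View pics/fing.png

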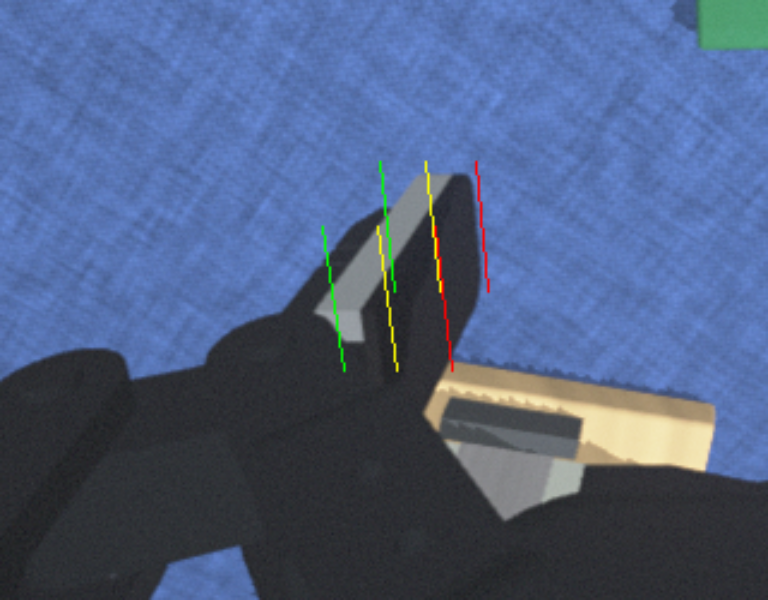

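The crop shows the fingertip is about 8 mm thick, running from the pad face (red) to the yellow line, and widens to 57 mm half-width further up. Fingers opened along a case axis would therefore hit the walls. I'll grip the tile across its diagonal so the fingers open along the case's diagonal, where there is room.

```bash
python3 - <<'E'
from h import *
q=down(np.radians(37.95-45)); p=np.array([.6780,.0343])
env.reach([*p,.06],q); env.movel([*p,.0045],velocity=.06); s=monitor.sense(); print(s["clock"],s["position"])
env.close_gripper(40); s=monitor.sense(); print(s["clock"],s["position"],s["finger_gap"]*85,s["gripper_force"])
env.movel([*p,.13],velocity=.08); s=monitor.sense(); print(s["clock"],s["position"],s["finger_gap"]*85,s["gripper_force"],s["contact_force"])
d=save("wrist","wg"); m=masks(d["frame"])
for b in blobs(m["green"],200): print(b.mean(0).round(),*rect(plane(d,b,.14)))
E
```

```text
5.2417 [0.67830607 0.03425192 0.00500073]
5.7333 [0.67820917 0.03428768 0.00562905] 45.63225976069021 39.80760097503662
7.45 [0.67782737 0.03432355 0.12948888] 45.07113798911908 40.89343965053558 [-0.17208492 -0.43471147 -0.63817417]
[316. 312.] [0.6778158  0.03749147] [37.2 37.3] 38.75444793701172
```

View pics/wg.png

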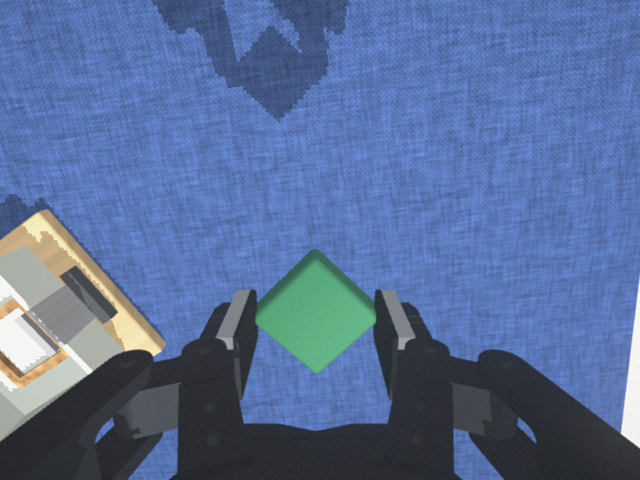

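The tile is held level by its left and right corners, at about (257,318) and (376,318). Its top face spans rows 262–372. I'll measure its offset in the hand using only the bright top face, then place it.

```bash
python3 - <<'E'
from h import *
C=np.array([.4551,-.0223]); A=np.radians(26.93); q=down(A-np.pi/4)
def inhand(d,s):
    V=cv2.cvtColor(d["frame"],cv2.COLOR_RGB2HSV)[:,:,2]; m=masks(d["frame"])["green"]
    v=np.median(V[m>0]); b=max(blobs(m&((V>.8*v)*255).astype(np.uint8),200),key=len)
    c,sz,a=rect(plane(d,b,s["position"][2]-.005+.014)); Rm=R.from_quat(s["ee_rot"]).as_matrix()
    o=Rm[:2,:2].T@(c-s["position"][:2]); ty=np.degrees(np.arctan2(Rm[1,1],Rm[0,1]))
    print("inhand mm",(o*1000).round(2),sz,"yaw err",((a-ty)%90)-45); return o
o1=inhand(load("wg"),monitor.sense())
env.reach([*C,.13],q); env.hold(.3); s=monitor.sense(); d=save("wrist","wp"); o2=inhand(d,s); print(s["clock"],s["position"])
d=save("top","tp")
E
```

```text
inhand mm [ 0.22 -0.35] [34.6 34. ] yaw err 0.5756535840563544
inhand mm [ 0.34 -0.32] [34.8 34.4] yaw err 0.5720568643546358
8.7167 [ 0.45554482 -0.02224101  0.12982624]
```

```bash
python3 - <<'E'
from h import *
C=np.array([.4551,-.0223]); A=np.radians(26.93); q=down(A-np.pi/4)
Rm=R.from_quat(q).as_matrix(); p=C-Rm[:2,0]*.0006+Rm[:2,1]*.0003-[.0003,0]
env.movel([*p,.045],velocity=.1,frame=q); s=monitor.sense();print(s["position"],s["finger_gap"]*85)
g=env.movel([*p,.0208],velocity=.03,guard=4); s=monitor.sense(); print(g,s["clock"],s["position"],s["contact_force"],s["finger_gap"]*85)
if not g or s["position"][2]<.0235:
    env.release(); s=monitor.sense(); print(s["clock"],s["finger_gap"],s["contact_force"])
    env.movel([*p,.13],velocity=.12); d=save("wrist","wrel")
    f=d["frame"][:,:,::-1]; print(proj(d,[*C,.03])); print(monitor.sense()["clock"])
    m=masks(d["frame"])
    for b in blobs(m["green"],200): print(b.mean(0),*rect(plane(d,b,.030)))
E
```

```text
[ 0.4552575  -0.02306178  0.04547637] 45.15571938678583
True 10.5583 [ 0.45466602 -0.02288845  0.02163783] [-1.23524242 -0.24213074  5.12547276] 45.75429294640207
11.0333 1.0038441139421668 [ 0.47484253 -0.33272184  0.90608639]
[[317.17720316 234.84491877]]
12.1417
[315.85714286 233.72571429] [ 0.45425461 -0.02263958] [34.8 34.4] 27.444494247436523
```

View pics/wrel.png

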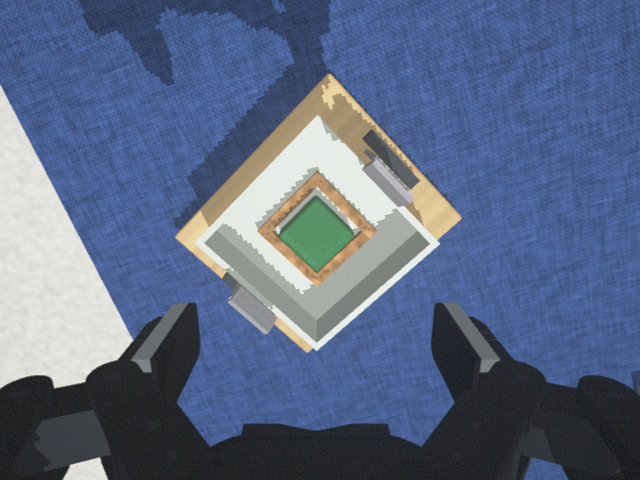

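The picture shows the tile seated in the cork well at (317,234), with an even gap all round. Next is the lid.

```bash
python3 - <<'E'
from h import *
a=np.radians(74.48); q=down(a); p=np.array([.4644,.2647])
env.movel([.454,-.022,.17],velocity=.2)
Rm=R.from_quat(q).as_matrix(); env.reach([*(p-.03*Rm[:2,0]),.20],q); s=monitor.sense()
d=save("wrist","wlid"); V=masks(d["frame"])["white"]; cen=proj(d,[*p,.02])[0]
for b in blobs(V,2000): print(b.mean(0).round(),b.min(0),b.max(0),*rect(plane(d,b,.02)))
print(cen,s["clock"],s["position"])
E
```

```text
[318. 168.] [250 105] [385 234] [0.4652579  0.26586359] [105.1 104. ] 74.28751373291016
[622. 187.] [590   0] [639 395] [0.5773078  0.50483435] [ 34.3 356.4] 89.88024139404297
[315.75127665 171.8511678 ] 13.5833 [0.49328448 0.25583775 0.19927562]
```

View pics/wlid.png

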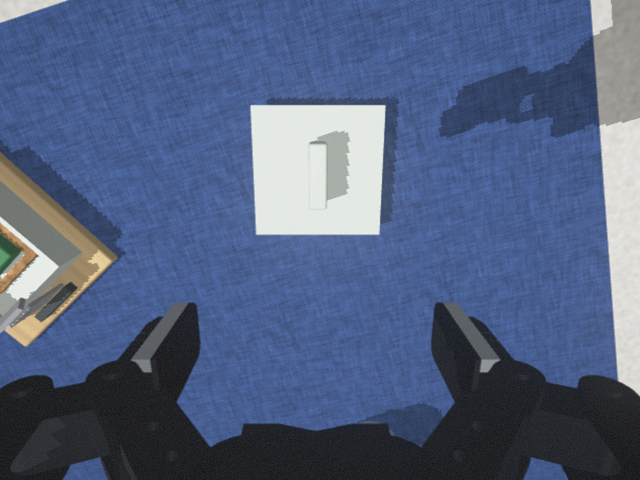

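The lid is centred at (318,168) with its rib running vertically in the image, so it lines up with the fingers. I'll grasp it and lift.

```bash
python3 - <<'E'
from h import *
q=down(np.radians(74.35)); p=np.array([.4649,.2654])
env.reach([*p,.10],q); env.movel([*p,.0235],velocity=.08,frame=q); s=monitor.sense(); print(s["position"],s["contact_force"])
env.close_gripper(80); s=monitor.sense(); g=s["position"]; print(s["clock"],g,s["finger_gap"],s["contact_force"])
env.movel([*p,.17],velocity=.12); s=monitor.sense(); print(s["clock"],s["position"],s["finger_gap"],s["contact_force"])
C=np.array([.4551,-.0223]); q2=down(np.radians(26.93))
env.reach([*C,.17],q2); env.hold(.3); s=monitor.sense(); print(s["clock"],s["position"],s["contact_force"],s["ft_torque"])
d=save("wrist","wl2"); np.save("st.npy",np.r_[s["position"],s["ee_rot"]])
for z in (.1665,):
  for b in blobs(masks(d["frame"])["white"],2000): print(b.mean(0).round(),b.min(0),b.max(0),*rect(plane(d,b,z)))
save("scene","sl2")
E
```

```text
[0.46521886 0.26552388 0.02398158] [ 0.09122921  0.2485392  -0.67331282]
15.9 [0.46509775 0.2654443  0.02376601] 0.14328406373311317 [-0.61094705 -0.49708898  3.3796928 ]
17.275 [0.46458664 0.26529862 0.16928091] 0.1459745320370993 [ 0.11191953 -0.14758409 -1.48769555]
18.6833 [ 0.45519159 -0.02174283  0.1699622 ] [-0.33858253  0.58949188 -1.23637051] [-0.03499031  0.03022314 -0.01275072]
[314. 272.] [175 149] [456 411] [ 0.45265503 -0.01736244] [104.3 114.1] 26.885480880737305
[ 46. 193.] [0 0] [159 453] [ 0.3365246  -0.05087639] [ 46.6 207.7] 0.020535927265882492
```

View pics/wl2.png

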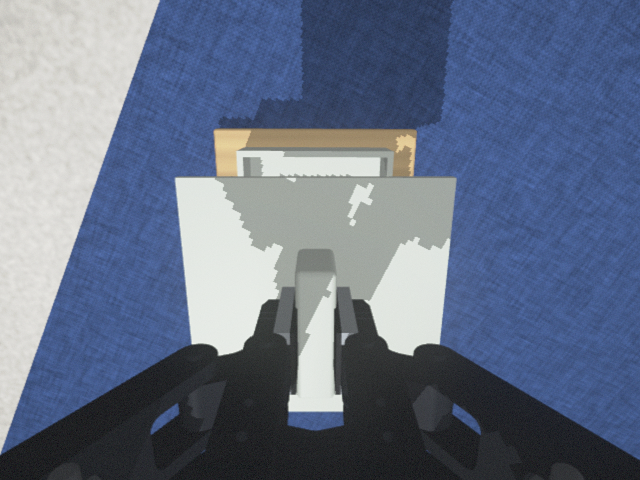

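The lid is held level. Its front edge runs from (176,178) to (456,178) and its rear edge is at row 411. The case rim shows beyond it. I'll compute the lid's offset in the hand from those edges.

```bash
python3 - <<'E'
from h import *
d=load("wl2"); st=np.load("st.npy"); Rm=R.from_quat(st[3:]).as_matrix()
f=d["frame"]; V=masks(f)["white"]
def tool(px): return ((plane(d,px,.1662)-st[:2])@Rm[:2,:2]*1000).round(2)
b=cv2.cvtColor(f,cv2.COLOR_RGB2HSV); H,S=b[:,:,0],b[:,:,1]; W=S<90
cols={r:np.flatnonzero(W[r,165:465])+165 for r in(190,230,270,310)}
for r,c in cols.items(): print(r,c.min(),c.max(),tool([[c.min()-.5,r],[c.max()+.5,r]]).tolist())
for c in(185,200,430,450,300,320,338):
    k=np.flatnonzero(W[:,c]); print(c,k.min(),k.max(),tool([[c,178],[c,411]]).tolist())
# case from the same camera: board far corners and case rim
C=np.array([.4551,-.0223]);A=np.radians(26.93);Rc=np.array([[np.cos(A),-np.sin(A)],[np.sin(A),np.cos(A)]])
P=[[*(C+Rc@[x,y]),.012] for x in(-.075,.075) for y in(-.065,.065)]; print("pred board corners",proj(d,P).round(1).tolist())
P=[[*(C+Rc@[x,y]),.046] for x in(-.052,.052) for y in(-.052,.052)]; print("pred rim corners",proj(d,P).round(1).tolist())
E
```

```text
190 175 455 [[47.16, -52.74], [47.06, 52.2]]
230 179 451 [[31.62, -52.79], [31.52, 52.22]]
270 183 447 [[15.13, -52.85], [15.01, 52.25]]
310 188 443 [[-2.42, -52.5], [-2.55, 52.28]]
185 176 479 [[51.64, -48.4], [-52.16, -58.23]]
200 176 479 [[51.63, -42.85], [-52.17, -51.56]]
430 176 479 [[51.56, 42.3], [-52.33, 50.84]]
450 176 479 [[51.55, 49.71], [-52.34, 59.75]]
300 128 479 [[51.6, -5.84], [-52.24, -7.06]]
320 128 479 [[51.59, 1.57], [-52.25, 1.85]]
338 128 479 [[51.59, 8.23], [-52.27, 9.86]]
pred board corners [[224.2, 291.4], [212.6, 128.8], [405.6, 291.4], [417.2, 128.9]]
pred rim corners [[244.2, 294.8], [236.2, 150.8], [385.6, 294.8], [393.7, 150.8]]
```

The lid is centred in the hand to 0.3 mm and the case prediction matches the image to about 1 px. I'll lower it to the ramps, checking on the way.

```bash
python3 - <<'E'
from h import *
C=np.array([.4551,-.0223]); q=down(np.radians(26.93)); Rm=R.from_quat(q).as_matrix(); p=C+Rm[:2,:2]@[.0003,.0003]
cmd=p.copy()
def rep(t):
    s=monitor.sense(); print(t,round(s["clock"],2),"err mm",((s["position"][:2]-p)*1000).round(2),"foot",round((s["position"][2]-.0238)*1000,2),"F",s["contact_force"].round(2),"M",s["ft_torque"].round(2),round(s["finger_gap"],3)); return s
env.movel([*cmd,.080],velocity=.08,frame=q); env.hold(.3); s=rep("above")
cmd=cmd+(p-s["position"][:2])
g=env.movel([*cmd,.0745],velocity=.02); rep("rim")
g=env.movel([*cmd,.0688],velocity=.015,guard=5); rep(("in",g))
d=save("scene","sin")
E
```

```text
above 20.36 err mm [ 0.07 -0.02] foot 56.34 F [ 0.35 -0.34 -1.05] M [ 0.01  0.04 -0.04] 0.146
rim 20.78 err mm [-0.14  0.03] foot 50.57 F [ 0.04  0.05 -1.12] M [-0.01 -0.02  0.01] 0.145
('in', False) 21.32 err mm [-0.09  0.02] foot 44.95 F [-0.36 -0.03 -1.26] M [ 0.03 -0.01  0.01] 0.146
```

```bash
python3 - <<'E'
from h import *
C=np.array([.4551,-.0223]); Rm=R.from_quat(down(np.radians(26.93))).as_matrix(); p=C+Rm[:2,:2]@[.0003,.0003]
for f in range(44,31,-1):
    g=env.movel([*p,.0238+f/1000],velocity=.02,guard=22)
    s=monitor.sense(); print(f,g,round(s["clock"],2),"err",((s["position"][:2]-p)*1000).round(2),"foot",round((s["position"][2]-.0238)*1000,2),"F",s["contact_force"].round(1),"M",s["ft_torque"].round(2),round(s["finger_gap"],3))
    if g or s["contact_force"][2]>22: break
E
```

```text
44 False 21.62 err [-0.07  0.  ] foot 43.95 F [-0.1 -0.8 -0.5] M [-0.06  0.04  0.08] 0.145
43 False 21.87 err [-0.17 -0.05] foot 42.98 F [-2.4 -0.8  0.1] M [-0.18  0.32 -0.05] 0.146
42 False 22.12 err [ 0.07 -0.05] foot 42.05 F [-2.6 -1.5  1.1] M [-0.2   0.2  -0.05] 0.147
41 False 22.37 err [ 0.32 -0.07] foot 41.19 F [-1.5 -0.4  4. ] M [-0.13  0.16  0.  ] 0.142
40 False 22.62 err [ 0.36 -0.12] foot 40.27 F [-2.4 -1.4  5.4] M [-0.24  0.16 -0.01] 0.142
39 False 22.87 err [ 0.48 -0.19] foot 39.4 F [-2.5 -0.9  7. ] M [-0.24  0.18 -0.01] 0.138
38 False 23.12 err [ 0.59 -0.23] foot 38.53 F [-1.4 -1.5  7.3] M [-0.22  0.17 -0.02] 0.146
37 False 23.37 err [ 0.11 -0.19] foot 36.92 F [ 0.2 -2.4  1.3] M [-0.49  0.06 -0.07] 0.145
36 False 23.62 err [-0.03  0.01] foot 35.81 F [-1.5 -1.4 -0.1] M [-0.39  0.03 -0.03] 0.145
35 False 23.87 err [-0.12  0.04] foot 34.85 F [-0.5 -1.4 -0.3] M [-0.27  0.15 -0.04] 0.145
34 False 24.12 err [-0.68  0.27] foot 33.14 F [  1.4  -2.  -12.2] M [-0.22 -0.17 -0.02] 0.145
33 False 24.37 err [-0.29  0.17] foot 32.8 F [ 0.8 -0.5 -8.4] M [-0.08  0.08 -0.05] 0.147
32 False 24.62 err [ 0.39 -0.06] foot 32.35 F [ 0.4 -0.4 -1.7] M [-0.05 -0.01 -0.03] 0.143
```

Snapped: the clips now pull the lid down. Next I press it fully home and trim the force to 10 N.

```bash
python3 - <<'E'
from h import *
C=np.array([.4551,-.0223]); Rm=R.from_quat(down(np.radians(26.93))).as_matrix(); p=C+Rm[:2,:2]@[.0003,.0003]
z=.0238+.032
def F():
    v=[]
    for _ in range(4): env.hold(.08); v.append(monitor.sense()["contact_force"][2])
    return np.mean(v)
for i in range(26):
    f=F(); s=monitor.sense(); print(i,round(s["clock"],2),"cmd foot",round((z-.0238)*1000,2),"foot",round((s["position"][2]-.0238)*1000,2),"Fz",round(f,2),s["contact_force"].round(1),round(s["finger_gap"],3))
    if 9.2<f<10.8 or s["clock"]>44: break
    z-=np.clip((10-f)*.00009,-.0005,.0005); env.movel([*p,z],velocity=.01)
save("scene","fin"); print(z)
E
```

```text
0 24.95 cmd foot 32.0 foot 32.15 Fz -1.12 [-0.2  0.5 -0.6] 0.142
1 25.53 cmd foot 31.5 foot 31.48 Fz -1.52 [ 0.7  0.2 -1.1] 0.143
2 26.12 cmd foot 31.0 foot 31.01 Fz -0.94 [ 0.  -0.3 -1.1] 0.142
3 26.7 cmd foot 30.5 foot 30.5 Fz -1.31 [ 1.1 -0.5 -1.1] 0.149
4 27.28 cmd foot 30.0 foot 30.01 Fz -0.73 [ 0.6 -0.7 -1.3] 0.143
5 27.87 cmd foot 29.5 foot 29.97 Fz 6.72 [-3.  -0.1  7.1] 0.14
6 28.45 cmd foot 29.2 foot 29.97 Fz 10.56 [-4.1  1.4 10.8] 0.146
0.05300446503582698
```

```bash
python3 - <<'E'
from h import *
f=cv2.imread("pics/fin.png"); c=proj(load("fin"),[.455,-.022,.05])[0].astype(int); print(c)
cv2.imwrite("pics/finc.png",cv2.resize(f[c[1]-70:c[1]+50,c[0]-80:c[0]+80],(800,600),interpolation=cv2.INTER_CUBIC))
env.hold(.5); s=monitor.sense(); print(s["clock"],s["position"][2]-.0238,s["contact_force"])
E
```

```text
[264 242]
29.0 0.02997069313793896 [-4.31507063  1.03884382 10.89685512]
```

View pics/finc.png

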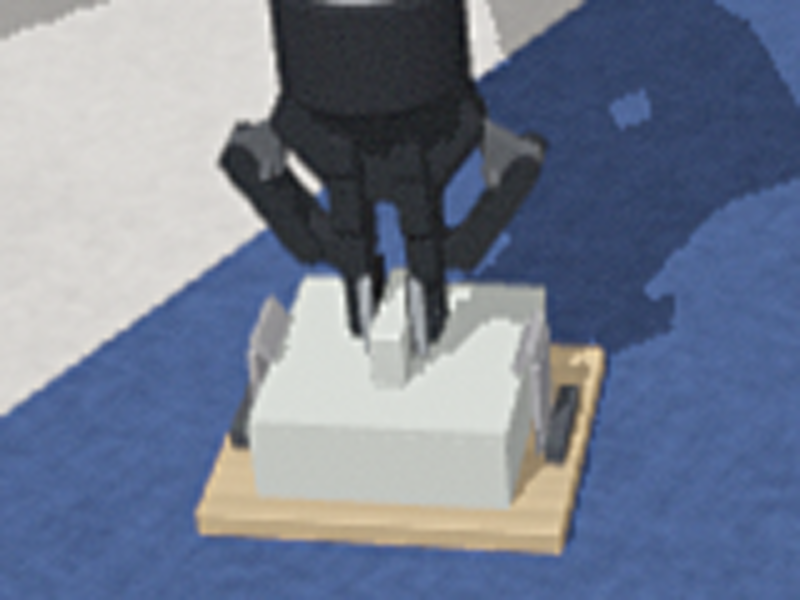

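The lid sits flush on the rim with both clips over its edges, at about (265,340) and (530,350), and the push is steady at about 10.7 N.

```bash
python3 -c "
from bench import job; print(job.hand_in())"
```

```text
the job is handed in; nothing more can be done
None
```

I laid the tile flat in the cork well, snapped the lid fully home under both clips, and handed the job in at about 29 s with the arm still pressing at about 10.7 N; the disc, jar and brush were not touched.

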